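Draw the hopper gate and stack the filled coupon carrier

TASK

Draw the slide gate of the coupon hopper all the way out to its end stop, so that the board coupon drops into the carrier standing under the chute, and leave the gate out. Slide the carrier along the bench by its T-shaped pull until it is clear of the hopper, let go of the pull (it is for sliding only, never for lifting), then take the carrier across its body, keep it level and set it gently on top of the stack of filled carriers, clipped corner over clipped corner, so that its skirt seats all round over the rim below. Leave the stack where it stands and the other things on the bench alone.

Things in the scene. Friction and masses are not known exactly. Their poses are not given: they have to be found in the camera images.
- hopper: grey sheet-steel coupon hopper, fixed; origin on the bench under the chute's middle; own -x is its front, own +y its open side. 100 mm high; front wall 31 mm in front of the origin, sides 66 mm from it; mouth flared to the back (60 mm), sight slot in front. The carrier stands in it between two 5 mm high foot rails (along own y, under 1 mm play) and can leave only along own +y.
- gate (a joint): travel of the steel slide gate in m: 0 shut, 0.064 fully drawn, where its ears meet two stop bolts. It slides level along the hopper's own -x, stays where it is left and takes about 4 N to move (1 N more per 0.08 m/s). The plate is polished. The coupon lies flat on it and falls in the last third of the travel.
- gate_handle (a point): centre of the gate's bow handle: a level dark bar 10 mm thick, 68 mm long along own y, 71 mm above the bench and 28 mm above the flat gate plate, on a post at each end. Own -x is the way to draw. With the gate shut the bar is 96 mm in front of the hopper's origin, 65 mm from its front wall, free to both sides and above.
- coupon_mid (a point): centre of the grey board coupon in the hopper, 54 (own x) x 102 (own y) x 13 mm, about 0.06 kg. It rests on the gate and drops 33 mm into the carrier's pocket.
- carrier_mid (a point): centre of the carrier that stands under the chute, half-way up (16 mm over its foot): grey plastic tray, 137 (own x) x 68 (own y) x 32 mm, 0.2 kg, slippery inside. Ribbed grip pads at mid-length of the long sides, 40 mm long, 67 mm over both, 8 to 22 mm over the foot: grasp there along own y from above. Must be slid about 0.14 m from the start for a hand to have room beside the hopper.
- carrier_corner (a point): top rim of the carrier (32 mm over its foot) at its only clipped corner (45 degrees, 14 mm): 58 mm along own -x and 24 mm along own +y from its centre.
- carrier_grip (a point): where to take the carrier's T-shaped steel pull: centre of its level stem, 10 mm wide (own y) and 10 mm high, 15 mm above the bench, 113 mm from the carrier's centre on its own -x side; the cross bar (40 mm long, 9 mm thick) is 15 mm farther out. At the start it is about 55 mm outside the hopper's open side. Slide the carrier out along own -x.
- carrier_pocket (a point): on the carrier's inner floor under the middle of the coupon pocket: 10 mm over the foot, 9 mm along own +x from the centre. The pocket is 109 x 58 mm and 22 mm deep.
- stack_top_mid (a point): centre, half-way up, of the upper of two filled carriers stacked on the bench, same shape and axes as the carrier. A carrier seated on it has the same direction and is 24 mm higher; its skirt then reaches 8 mm down over the rim, with about 1.3 mm play all round (2 mm at the skirt's flared lower edge). Turned end for end it cannot seat.
- stack_top_corner (a point): rim of the upper stacked carrier at its clipped corner, as point carrier_corner.
- carrier: the carrier under the hopper; origin in the centre of its foot, axes as point carrier_mid.
- carrier_pull: the T-shaped steel pull, fixed to the carrier (origin and axes are the carrier's).
- stack_low: lower carrier of the stack; origin in the centre of its foot, on the bench.
- marker_black: bystander: a pen, 138 mm, on the bench near the robot.
- caliper: bystander: a digital caliper, 232 mm, on the bench.
- sample_1: bystander: a loose longer sample of board, 54 x 151 x 13 mm, on the bench.
- screwdriver: bystander: a screwdriver, 205 mm, on the bench.
Things that resemble listed ones, but are neither listed nor needed, are in the scene too. What is shaped like the part that bears coupon_mid but blue or turquoise is not meant.

How it is judged:
By the outcome, as a careful person would: the job done as asked, in the order asked, and still so for the second after the job is handed in, with the robot touching nothing.
It also fails if it takes over 51 s, if anything falls off the work surface, if the arm or the gripper's body presses on something with over 40 N, if the wrist force passes 120 N, or if a joint passes its speed limit or range.

ROBOT

A 6-joint arm with a two-finger parallel gripper is mounted at the origin on a cart in front of the work surface, level with it; the furniture and walls round the work are solid. World frame = base frame: x ahead of the robot, y to its left, z up, the work surface at z = 0. Lengths are in m, angles in rad, forces in N, time in s.
With the tool pointing down it reaches from about 0.3 to 0.875 m from the base axis. Payload 6.4 kg.
Tool frame: the origin (TCP) lies midway between the tips of the shut fingers; the grasp point (between the pads) lies 19 mm behind it (ctrl.pinch_z is the distance from the TCP to the grasp point, in m); z points along the fingers, y is the line along which they close (so a half turn about z gives the same grasp; the last joint's range is limited). The gripper opens to 85 mm and grips with 20 to 120 N. Pads are 22 mm wide; open, the fingers measure 114 mm over their backs; the gripper's body (76 mm by 85 mm) begins 54 mm behind the grasp point. The pads swing forward as they close: fully open they stand 13 mm farther back than shut.
Start: joints at [-1.488, 0.181, 1.607, -0, 1.354, -0.206], TCP at [0.164, -0.551, 0.231] pointing down, gripper open.
Joint ranges: [-2.99, 2.99], [-0.89, 2.07], [0.3, 2.58], [-1.14, 4.28], [0, 2.63], [-3.12, 3.12]. Speed limits (rad/s): [2.57, 2.57, 3.01, 3.14, 3.14, 3.14].

INTERFACE

Orientations are given as a unit quaternion [w, x, y, z].
In Python, from bench import ctrl gives the robot as it stands.
- The arm moves only by the tool apply_moves, never from a script. Its argument "moves" is a list of rows, each an object with "jaw": the opening, from 0 (shut) to 1 (fully open); "offset": the shift along the tool's x, y, z in mm, a list of three; "rot": the turn, a rotation vector about the tool's x, y, z in degrees, a list of three. In form: [{"jaw": jaw, "offset": [dx, dy, dz], "rot": [ax, ay, az]}, ...]. A call has exactly 5 rows; each row shifts and turns the commanded pose from where the row before left it, along the tool's axes as they then stand; what a row does not reach is not made up. A row lasts 1/8 s, in which the tool goes at most 62.5 mm and 10.7 degrees, less where a joint would pass 70% of its speed; a pose out of reach is approached as far as the arm can. A call is refused whole if a number of a shift passes 62.5 or a number of a turn 10.7, either way. A call with a gripper value outside its range is refused whole. The fingers move at their own pace and stop on an object; the grip force is fixed at half the most. Time passes only in rows, so rows that do not move let the fingers close, or fill a call up. It gives the time, the measured TCP pose, the force, the opening and the grip force at its end, in the units of the state.
- ctrl.get_obs(): the state, without advancing time (a new reading comes with each control period).
- ctrl.camera(name): name is "scene" or "top"; returns (picture, depth): 384x512x3 uint8, red, green, blue; 384x512 float32, m along the optical axis (not along the pixel's ray), 0 where there is no reading.
- ctrl.camera_params(name): a dict with "K" (3x3 intrinsics, pixels), "cam_to_world" (4x4, takes a point from camera to world coordinates). Camera axes: x right, y down, z forward; pixel columns grow to the right and rows downward; lengths in m; the calibration is good to about 2 mm. A picture is of the moment at which its call begins. camera_params takes no time and is no camera call.
- ctrl.hand_in(): hands the job in; it is judged then, once.
Trained networks look in the newest picture that a camera, given by its name, has taken for a name from the list of things; names that differ only in an ending like _2 or _b are one class to them, and where a whole thing is asked for, a point or a joint stands for the part that bears it (a point fixed in the world has none). Each returns a list of dicts, best first, with "score" (0 to 1); they miss things now and then, are a little off and sometimes report something else, mostly with a low value. They report only what shows in the picture. A call takes as long as a camera call. They do not tell look-alikes from the thing itself.
- ctrl.outline_of(camera, target): "region" (384x512 bool, what is visible of it) and "position" ([column, row] in pixels, amid what is visible of it).
The state is a dict: "time_s": time; "q": joint angles; "dq": joint speeds; "joint_efforts": joint torques, N m; "eef_pos": TCP position; "eef_rot": TCP orientation; "wrist_force": force on the tool from outside, world axes, zero at the start; "torque": the same for the moment, N m; "opening": opening from 0.0 (shut) to 1.0 (fully open); "grasp_force": force on a finger pad.
Only numpy, scipy, OpenCV 4.12 (cv2) and the standard library are available. Lean on these libraries where they do the work, as an engineer would, in place of code of your own. Each camera call takes 0.05 s, during which the arm holds its last target. There are 200 camera calls.

## Working session

There is one attempt and no reset: what is moved stays moved. The work goes in short steps, Python scripts to look and compute and a tool call to move; the robot and the scene stay as the last step left them, time stands still between calls to the robot, and variables do not carry over. Pictures are saved under pics/ and viewed, at most 10 in all, crops included, and the job is handed in when it is done.

Besides the shell and the picture viewer there is one more tool, called by a JSON object that holds its "op" and its "data". apply_moves: Moves the arm, as the interface text tells. Its arguments: {"type":"object","properties":{"moves":{"type":"array"}},"required":["moves"]}

```bash
ls; mkdir -p pics
cat > h.py <<'E'
from bench import ctrl
import numpy as np, cv2
def shot(n):
    im,d=ctrl.camera(n); return im,d
def save(im,name): cv2.imwrite('pics/'+name,cv2.cvtColor(im,cv2.COLOR_RGB2BGR))
def cloud(n,d):
    P=ctrl.camera_params(n);K=P['K'];T=np.array(P['cam_to_world'])
    v,u=np.mgrid[:d.shape[0],:d.shape[1]]
    X=np.stack([(u-K[0][2])/K[0][0]*d,(v-K[1][2])/K[1][1]*d,d],-1)
    W=X@T[:3,:3].T+T[:3,3]; W[d==0]=np.nan
    return W
E
python3 - <<'E'
from h import *
s=ctrl.get_obs();print(s['eef_pos'],s['eef_rot'],s['opening'],ctrl.pinch_z)
for n in('scene','top'):
    im,d=shot(n);save(im,n+'0.png');np.save(n+'0d.npy',d);W=cloud(n,d)
    print(n,np.round(np.array(ctrl.camera_params(n)['cam_to_world']),3).tolist(),np.array(ctrl.camera_params(n)['K']).tolist())
    for t in['hopper','gate_handle','carrier','carrier_pull','stack_low','stack_top_mid','sample_1']:
        for r in ctrl.outline_of(n,t)[:3]:
            m=r['region'];print(t,round(r['score'],2),np.round(r['position']),m.sum(),np.round(np.nanmedian(W[m],0),3))
E
```

```text
pics
[ 0.16372624 -0.55061326  0.23036313] [-9.10942010e-04  9.89592601e-01  1.43894576e-01  6.58694345e-05] 0.9987967196224208 0.0187
scene [[-0.853, -0.285, 0.438, 0.055], [-0.522, 0.492, -0.697, 0.802], [-0.017, -0.823, -0.568, 0.746], [0.0, 0.0, 0.0, 1.0]] [[404.13063151673015, 0.0, 254.7347306237787], [0.0, 404.13063151673015, 194.04285522133404], [0.0, 0.0, 1.0]]
hopper 0.87 [275. 162.] 1651 [ 0.61  -0.229  0.055]
gate_handle 0.55 [293. 171.] 397 [ 0.554 -0.246  0.041]
carrier 0.66 [263. 181.] 236 [ 0.634 -0.174  0.016]
carrier 0.3 [224. 304.] 588 [0.445 0.317 0.014]
carrier_pull 0.48 [257. 184.] 96 [ 0.637 -0.141  0.016]
stack_low 0.88 [218. 307.] 441 [0.456 0.325 0.014]
stack_low 0.61 [263. 184.] 166 [ 0.634 -0.175  0.018]
stack_top_mid 0.74 [223. 286.] 1317 [0.468 0.302 0.042]
sample_1 0.89 [155. 291.] 1250 [0.607 0.369 0.011]
sample_1 0.74 [294. 172.] 424 [ 0.556 -0.249  0.041]
top [[0.0, -0.98, 0.2, 0.313], [-1.0, -0.0, -0.0, -0.051], [0.001, -0.2, -0.98, 1.334], [0.0, 0.0, 0.0, 1.0]] [[366.69115791374213, 0.0, 251.74420115254088], [0.0, 366.69115791374213, 192.4896933015868], [0.0, 0.0, 1.0]]
hopper 0.76 [309. 185.] 1618 [ 0.605 -0.252  0.053]
hopper 0.58 [139. 185.] 660 [0.618 0.358 0.014]
gate_handle 0.57 [307. 200.] 554 [ 0.557 -0.25   0.045]
gate_handle 0.42 [284. 179.] 119 [ 0.636 -0.165  0.02 ]
gate_handle 0.41 [310. 186.] 1590 [ 0.604 -0.253  0.053]
carrier 0.19 [165. 164.] 485 [0.686 0.257 0.008]
carrier_pull 0.55 [270. 177.] 50 [ 0.636 -0.124  0.021]
stack_low 0.58 [168. 221.] 52 [0.469 0.267 0.012]
stack_top_mid 0.57 [160. 224.] 327 [0.457 0.277 0.042]
sample_1 0.85 [138. 184.] 627 [0.615 0.36  0.014]
```

Run:
```python
import cv2,numpy as np
a=cv2.imread('pics/scene0.png');b=cv2.imread('pics/top0.png')
c=np.vstack([cv2.resize(a[120:340,130:390],(624,528),interpolation=2)]);cv2.imwrite('pics/s1.png',c)
cv2.imwrite('pics/t1.png',cv2.resize(b[110:270,110:360],(800,512),interpolation=2))
```

```text
(no output)
```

View pics/s1.png

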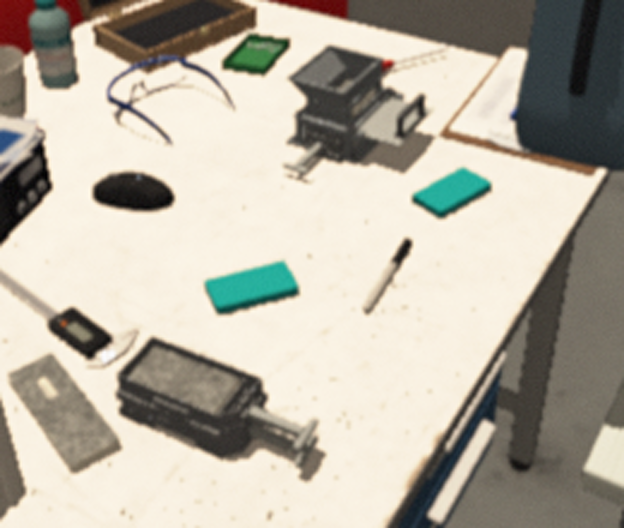

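View pics/t1.png

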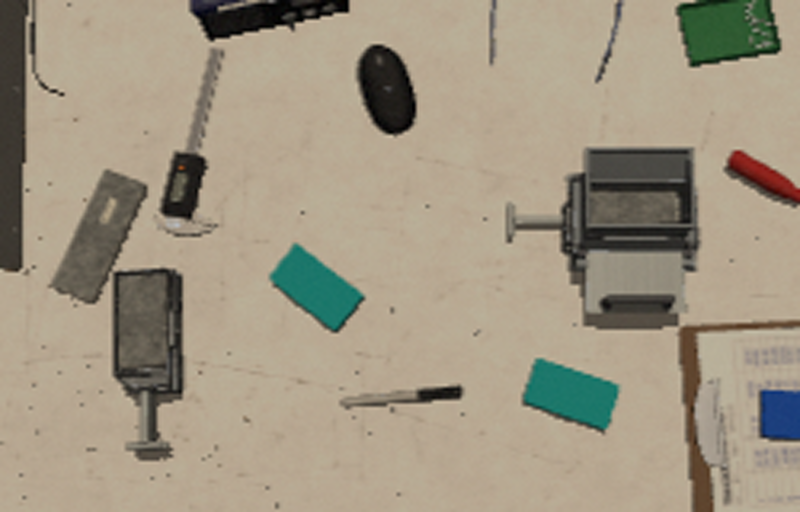

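The scene crop shows the hopper at about (275,162) with its T pull at (257,184) and the bow handle at (302,168) in full-picture pixels. The stack, with its pull, is at (223,290). Look-alikes are the turquoise blocks at (235,239) and (318,200), plus sample_1 at (155,291), which is also not wanted. Top view: hopper at (309,180), pull at (270,178), handle bar at (308,204), stack at (155,212) with its pull towards the robot. The clipped corner is at about (147,229).

Run:
```python
from h import *
C=[cloud(n,np.load(n+'0d.npy')).reshape(-1,3) for n in('scene','top')]
def rect(p,nm):
    r=cv2.minAreaRect((p[:,:2]*1000).astype(np.float32));print('  ',nm,len(p),np.round(r[0],1),np.round(r[1],1),round(r[2],1),'z',np.round(np.median(p[:,2]),4))
def box(W,x,y,z):
    with np.errstate(all='ignore'): m=(W[:,0]>x[0])&(W[:,0]<x[1])&(W[:,1]>y[0])&(W[:,1]<y[1])&(W[:,2]>z[0])&(W[:,2]<z[1])
    return W[m]
for n,W in zip(('scene','top'),C):
    print(n)
    rect(box(W,(.45,.57),(-.35,-.15),(.062,.085)),'bar')
    rect(box(W,(.45,.60),(-.35,-.15),(.034,.052)),'plate')
    rect(box(W,(.5,.8),(-.4,-.12),(.09,.115)),'hoptop')
    rect(box(W,(.58,.69),(-.175,-.08),(.01,.03)),'pull')
    p=box(W,(.58,.69),(-.15,-.12),(.012,.03)); 
    if len(p): rect(p,'stem')
    rect(box(W,(.58,.69),(-.115,-.08),(.010,.03)),'cross')
    rect(box(W,(.35,.6),(.2,.4),(.045,.065)),'stacktop')
    rect(box(W,(.3,.42),(.2,.4),(.028,.06)),'stackpull?')
    z=box(W,(.3,.6),(.2,.4),(.008,.08))[:,2];print(np.histogram(z,bins=np.arange(.008,.072,.004)))
    b=box(W,(.4,.5),(-.1,.1),(-.02,.02));print('bench',np.median(b[:,2]))
```

```text
scene
   bar 49 [ 533.  -247.1] [76.3  8.7] 89.8 z 0.0708
   plate 440 [ 562.  -247.8] [138.6  75.9] 90.0 z 0.0409
   hoptop 258 [ 652.5 -248.7] [ 92.9 125.4] 0.6 z 0.0964
   pull 96 [ 632.6 -140.7] [71.  45.8] 87.0 z 0.0161
   stem 20 [ 636.8 -134.3] [ 8.6 28.2] 2.4 z 0.0166
   cross 29 [ 637.6 -109.9] [ 9.9 39.1] 89.0 z 0.0156
   stacktop 878 [486.9 296.9] [167.1  67. ] 3.6 z 0.0469
   stackpull? 156 [392.1 296.1] [51.2 36.9] 23.6 z 0.0412
(array([335, 231, 161,  51,  74,  94, 131, 141, 332, 762, 161, 150,   7,
         0,   0]), array([0.008, 0.012, 0.016, 0.02 , 0.024, 0.028, 0.032, 0.036, 0.04 ,
       0.044, 0.048, 0.052, 0.056, 0.06 , 0.064, 0.068]))
bench -0.0018520125274162913
top
   bar 69 [ 533.1 -251.7] [76.1  8.7] 89.0 z 0.0762
   plate 597 [ 561.7 -251.8] [133.5  76.5] 89.9 z 0.045
   hoptop 293 [ 651.1 -252.2] [ 91.3 119.6] 0.5 z 0.0998
   pull 82 [ 630.8 -143.5] [68.9 42.9] 81.8 z 0.0209
   stem 23 [ 636.2 -135.3] [26.2  9. ] 87.7 z 0.0222
   cross 11 [ 635.2 -113.2] [ 3.4 33.8] 89.6 z 0.0193
   stacktop 551 [471.8 291.4] [198.7  62.7] 3.6 z 0.0493
   stackpull? 72 [395.1 287.2] [45.1 38.3] 0.3 z 0.044
(array([ 74, 130,  64,  15,  20,  15,  66,  63, 104, 212, 256,  82,  38,
         8,   0]), array([0.008, 0.012, 0.016, 0.02 , 0.024, 0.028, 0.032, 0.036, 0.04 ,
       0.044, 0.048, 0.052, 0.056, 0.06 , 0.064, 0.068]))
bench 0.001798845723084197
```

```bash
cat >> h.py <<'E'
from scipy.spatial.transform import Rotation as Ro
def plan(p,th,n,jaw,s=None):
    s=s or ctrl.get_obs(); q=s['eef_rot'];R=Ro.from_quat([q[1],q[2],q[3],q[0]])
    t=np.radians(th);Rt=Ro.from_matrix(np.array([[np.cos(t),np.sin(t),0],[np.sin(t),-np.cos(t),0],[0,0,-1.]]))
    w=(R.inv()*Rt).as_rotvec()/n; d=(np.array(p)-s['eef_pos'])/n
    print('now',np.round(s['eef_pos'],4),'rotvec',np.round(np.degrees(w*n),2),'t',s['time_s'])
    for i in range(n):
        o=R.inv().apply(d)*1000;print('{"jaw":%g,"offset":%s,"rot":%s}'%(jaw,np.round(o,1).tolist(),np.round(np.degrees(w),2).tolist()));R=R*Ro.from_rotvec(w)
E
python3 -c "
from h import *
plan((.533,-.249,.14),90,10,.5)"
```

```text
now [ 0.1638 -0.5512  0.2313] rotvec [  0.     0.   -73.45] t 0.8
{"jaw":0.5,"offset":[44.0, -18.5, 9.1],"rot":[0.0, 0.0, -7.35]}
{"jaw":0.5,"offset":[46.0, -12.7, 9.1],"rot":[0.0, 0.0, -7.35]}
{"jaw":0.5,"offset":[47.2, -6.7, 9.1],"rot":[0.0, 0.0, -7.35]}
{"jaw":0.5,"offset":[47.7, -0.6, 9.1],"rot":[0.0, 0.0, -7.35]}
{"jaw":0.5,"offset":[47.4, 5.5, 9.1],"rot":[0.0, 0.0, -7.35]}
{"jaw":0.5,"offset":[46.3, 11.5, 9.1],"rot":[0.0, 0.0, -7.35]}
{"jaw":0.5,"offset":[44.4, 17.3, 9.1],"rot":[0.0, 0.0, -7.35]}
{"jaw":0.5,"offset":[41.9, 22.9, 9.1],"rot":[0.0, 0.0, -7.35]}
{"jaw":0.5,"offset":[38.6, 28.0, 9.1],"rot":[0.0, 0.0, -7.35]}
{"jaw":0.5,"offset":[34.7, 32.8, 9.1],"rot":[0.0, 0.0, -7.35]}
```

{"op": "apply_moves", "data": {"moves": [{"jaw":0.5,"offset":[44,-18.5,9],"rot":[0,0,-7.35]},{"jaw":0.5,"offset":[46,-12.7,9],"rot":[0,0,-7.35]},{"jaw":0.5,"offset":[47.2,-6.7,9],"rot":[0,0,-7.35]},{"jaw":0.5,"offset":[47.7,-0.6,9],"rot":[0,0,-7.35]},{"jaw":0.5,"offset":[47.4,5.5,9],"rot":[0,0,-7.35]}]}}

```text
time_s: 1.42
eef_pos: [0.3494, -0.399, 0.1862]
eef_rot: [0.0, 0.893, 0.45, 0.0]
wrist_force: [0.6, 0.2, -0.5]
opening: 0.5
grasp_force: 0.0
```

{"op": "apply_moves", "data": {"moves": [{"jaw":0.5,"offset":[46.3,11.5,9],"rot":[0,0,-7.35]},{"jaw":0.5,"offset":[44.4,17.3,9],"rot":[0,0,-7.35]},{"jaw":0.5,"offset":[41.9,22.9,9],"rot":[0,0,-7.35]},{"jaw":0.5,"offset":[38.6,28,9],"rot":[0,0,-7.35]},{"jaw":0.5,"offset":[34.7,32.8,9],"rot":[0,0,-7.35]}]}}

```text
time_s: 2.05
eef_pos: [0.534, -0.2477, 0.1411]
eef_rot: [0.0, 0.705, 0.709, -0.0]
wrist_force: [0.0, -0.4, 0.8]
opening: 0.502
grasp_force: 0.0
```

```bash
python3 -c "
from h import *
plan((.533,-.249,.056),90,5,.5)
im,d=shot('scene');a=im[110:240,210:370];save(cv2.resize(a,(800,600),interpolation=2),'s2.png')"
```

```text
now [ 0.534  -0.2477  0.1411] rotvec [0.02 0.02 0.29] t 2.05
{"jaw":0.5,"offset":[-0.3, -0.2, 17.0],"rot":[0.0, 0.0, 0.06]}
{"jaw":0.5,"offset":[-0.3, -0.2, 17.0],"rot":[0.0, 0.0, 0.06]}
{"jaw":0.5,"offset":[-0.3, -0.2, 17.0],"rot":[0.0, 0.0, 0.06]}
{"jaw":0.5,"offset":[-0.3, -0.2, 17.0],"rot":[0.0, 0.0, 0.06]}
{"jaw":0.5,"offset":[-0.3, -0.2, 17.0],"rot":[0.0, 0.0, 0.06]}
```

View pics/s2.png

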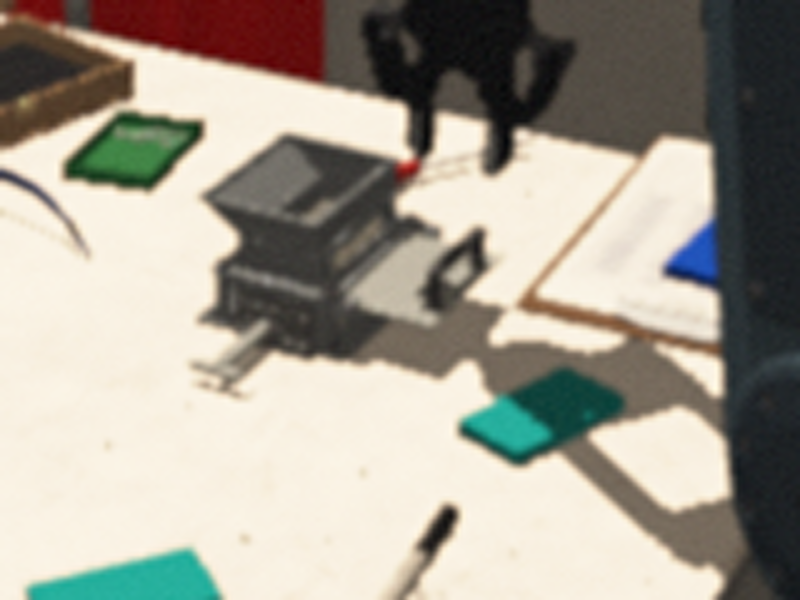

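The crop shows the fingers (crop x 420 and 500) straddling the bow handle (crop 460,270) in line with the draw direction, so I'm going down to grip it.

{"op": "apply_moves", "data": {"moves": [{"jaw":0.5,"offset":[0,0,21],"rot":[0,0,0]},{"jaw":0.5,"offset":[0,0,21],"rot":[0,0,0]},{"jaw":0.5,"offset":[0,0,21],"rot":[0,0,0]},{"jaw":0.5,"offset":[0,0,21],"rot":[0,0,0]},{"jaw":0.5,"offset":[0,0,0],"rot":[0,0,0]}]}}

```text
time_s: 2.72
eef_pos: [0.5314, -0.2479, 0.0556]
eef_rot: [-0.002, 0.707, 0.707, -0.0]
wrist_force: [-0.0, -0.8, 0.1]
opening: 0.505
grasp_force: 0.0
```

{"op": "apply_moves", "data": {"moves": [{"jaw":0.0,"offset":[0,0,0],"rot":[0,0,0]},{"jaw":0.0,"offset":[0,0,0],"rot":[0,0,0]},{"jaw":0.0,"offset":[0,0,0],"rot":[0,0,0]},{"jaw":0.0,"offset":[0,0,0],"rot":[0,0,0]},{"jaw":0.0,"offset":[0,0,0],"rot":[0,0,0]}]}}

```text
time_s: 3.35
eef_pos: [0.5336, -0.2493, 0.0587]
eef_rot: [0.001, 0.707, 0.707, 0.0]
wrist_force: [-0.5, 0.5, 7.0]
opening: 0.089
grasp_force: 58.8
```

{"op": "apply_moves", "data": {"moves": [{"jaw":0,"offset":[0,-8,0],"rot":[0,0,0]},{"jaw":0,"offset":[0,-9,0],"rot":[0,0,0]},{"jaw":0,"offset":[0,-9,0],"rot":[0,0,0]},{"jaw":0,"offset":[0,-9,0],"rot":[0,0,0]},{"jaw":0,"offset":[0,-9,0],"rot":[0,0,0]}]}}

```text
time_s: 3.98
eef_pos: [0.4897, -0.2496, 0.0587]
eef_rot: [0.002, 0.707, 0.707, 0.001]
wrist_force: [4.7, 0.3, 5.9]
opening: 0.087
grasp_force: 59.6
```

{"op": "apply_moves", "data": {"moves": [{"jaw":0,"offset":[0,-5,0],"rot":[0,0,0]},{"jaw":0,"offset":[0,-5,0],"rot":[0,0,0]},{"jaw":0,"offset":[0,-3,0],"rot":[0,0,0]},{"jaw":0,"offset":[0,-2,0],"rot":[0,0,0]},{"jaw":0,"offset":[0,0,0],"rot":[0,0,0]}]}}

```text
time_s: 4.6
eef_pos: [0.4771, -0.2497, 0.0587]
eef_rot: [0.004, 0.707, 0.707, 0.002]
wrist_force: [12.8, 1.1, -1.0]
opening: 0.088
grasp_force: 59.0
```

{"op": "apply_moves", "data": {"moves": [{"jaw":0,"offset":[0,-2,0],"rot":[0,0,0]},{"jaw":0,"offset":[0,-1,0],"rot":[0,0,0]},{"jaw":0,"offset":[0,-1,0],"rot":[0,0,0]},{"jaw":0,"offset":[0,0,0],"rot":[0,0,0]},{"jaw":0,"offset":[0,0,0],"rot":[0,0,0]}]}}

```text
time_s: 5.22
eef_pos: [0.4769, -0.2498, 0.0588]
eef_rot: [0.007, 0.707, 0.707, 0.004]
wrist_force: [32.5, 1.5, -13.6]
opening: 0.088
grasp_force: 58.2
```

Run:
```python
from h import *
im,d=shot('scene');a=im[110:240,210:370];b,dt=shot('top');b=b[140:240,240:350]
save(np.vstack([cv2.resize(a,(370,300),interpolation=2),cv2.resize(b,(370,300),interpolation=2)]),'s3.png')
W=cloud('top',dt)
for r in ctrl.outline_of('top','coupon_mid'): print(r['score'],r['position'],np.nanmedian(W[r['region']],0))
```

```text
0.95 [364.8, 237.2] [ 0.41277776 -0.44426891  0.01727989]
0.73 [307.0, 173.6] [ 0.6467896  -0.25435305  0.0245563 ]
0.6 [209.8, 199.8] [0.55837129 0.10564242 0.01387434]
0.58 [301.8, 179.7] [ 0.6365325  -0.2271464   0.06851052]
```

View pics/s3.png

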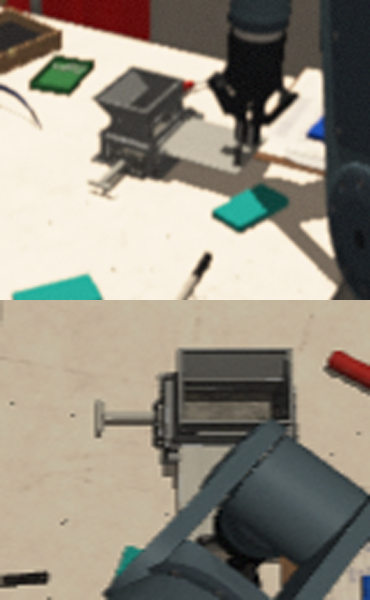

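Force rose to 32 N with no further travel at about x 0.477, which is the end stop. The top crop shows the coupon now low in the carrier, with its top at z about 0.024. Releasing the handle.

{"op": "apply_moves", "data": {"moves": [{"jaw":0,"offset":[0,4,0],"rot":[0,0,0]},{"jaw":0.4,"offset":[0,0,0],"rot":[0,0,0]},{"jaw":0.4,"offset":[0,0,0],"rot":[0,0,0]},{"jaw":0.4,"offset":[0,0,0],"rot":[0,0,0]},{"jaw":0.4,"offset":[0,0,-10],"rot":[0,0,0]}]}}

```text
time_s: 6.0
eef_pos: [0.4727, -0.2483, 0.0667]
eef_rot: [-0.001, 0.707, 0.707, -0.0]
wrist_force: [-0.1, 0.5, 0.0]
opening: 0.401
grasp_force: 0.0
```

{"op": "apply_moves", "data": {"moves": [{"jaw":0.4,"offset":[0,0,-45],"rot":[0,0,0]},{"jaw":0.4,"offset":[0,0,-45],"rot":[0,0,0]},{"jaw":0.4,"offset":[40,30,0],"rot":[0,0,0]},{"jaw":0.4,"offset":[40,40,0],"rot":[0,0,0]},{"jaw":0.4,"offset":[30,40,0],"rot":[0,0,0]}]}}

```text
time_s: 6.62
eef_pos: [0.5847, -0.1374, 0.1585]
eef_rot: [0.001, 0.707, 0.707, 0.0]
wrist_force: [0.5, -1.8, 0.9]
opening: 0.4
grasp_force: 0.0
```

```bash
python3 -c "
from h import *
plan((.6365,-.1295,.07),90,5,.4)"
```

```text
now [ 0.5847 -0.1374  0.1585] rotvec [0.06 0.03 0.04] t 6.625
{"jaw":0.4,"offset":[1.6, 10.3, 17.7],"rot":[0.01, 0.01, 0.01]}
{"jaw":0.4,"offset":[1.6, 10.3, 17.7],"rot":[0.01, 0.01, 0.01]}
{"jaw":0.4,"offset":[1.6, 10.4, 17.7],"rot":[0.01, 0.01, 0.01]}
{"jaw":0.4,"offset":[1.6, 10.4, 17.7],"rot":[0.01, 0.01, 0.01]}
{"jaw":0.4,"offset":[1.6, 10.4, 17.7],"rot":[0.01, 0.01, 0.01]}
```

{"op": "apply_moves", "data": {"moves": [{"jaw":0.4,"offset":[0.4,25,0],"rot":[0,0,0]},{"jaw":0.4,"offset":[1,25,0],"rot":[0,0,0]},{"jaw":0.4,"offset":[2,0,45],"rot":[0,0,0]},{"jaw":0.4,"offset":[2,0,45],"rot":[0,0,0]},{"jaw":0.4,"offset":[0,0,0],"rot":[0,0,0]}]}}

```text
time_s: 7.25
eef_pos: [0.6303, -0.132, 0.0635]
eef_rot: [-0.004, 0.707, 0.707, -0.002]
wrist_force: [0.0, 0.2, 0.6]
opening: 0.398
grasp_force: 0.0
```

Run:
```python
from h import *
plan((.6365,-.1295,.006),90,5,.4)
im,d=shot('scene');a=im[140:220,210:320]
save(cv2.resize(a,(770,560),interpolation=2),'s4.png')
```

```text
now [ 0.6303 -0.132   0.0635] rotvec [-0.46 -0.19  0.05] t 7.25
{"jaw":0.4,"offset":[0.5, 1.3, 11.5],"rot":[-0.09, -0.04, 0.01]}
{"jaw":0.4,"offset":[0.5, 1.3, 11.5],"rot":[-0.09, -0.04, 0.01]}
{"jaw":0.4,"offset":[0.5, 1.3, 11.5],"rot":[-0.09, -0.04, 0.01]}
{"jaw":0.4,"offset":[0.5, 1.3, 11.5],"rot":[-0.09, -0.04, 0.01]}
{"jaw":0.4,"offset":[0.5, 1.3, 11.5],"rot":[-0.09, -0.04, 0.01]}
```

View pics/s4.png

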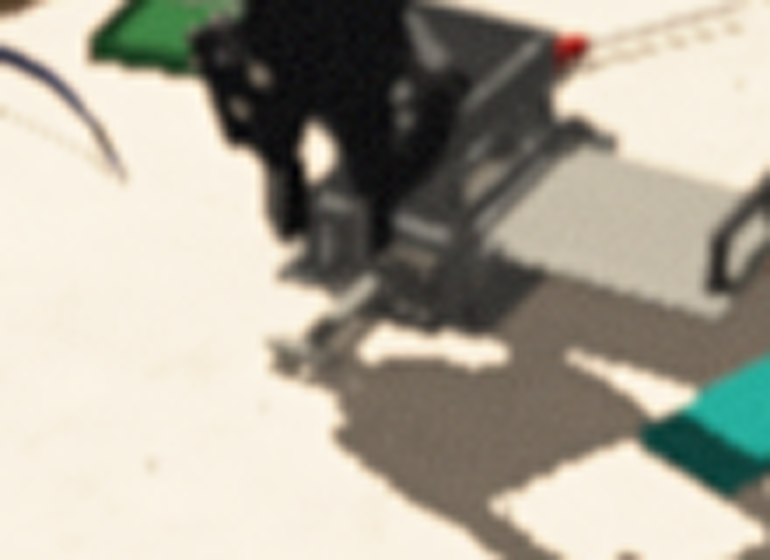

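The crop shows the fingers either side of the stem line, above the pull just inside the cross bar (crop 290,355). The gate stays out. Going down.

{"op": "apply_moves", "data": {"moves": [{"jaw":0.4,"offset":[0.5,2,15],"rot":[0,0,0]},{"jaw":0.4,"offset":[0.5,2,15],"rot":[0,0,0]},{"jaw":0.4,"offset":[0,1,15],"rot":[0,0,0]},{"jaw":0.4,"offset":[0,0,12],"rot":[0,0,0]},{"jaw":0.4,"offset":[0,0,0],"rot":[0,0,0]}]}}

```text
time_s: 7.92
eef_pos: [0.6375, -0.1318, 0.0086]
eef_rot: [-0.001, 0.707, 0.707, -0.001]
wrist_force: [-0.1, 0.1, 0.4]
opening: 0.401
grasp_force: 0.0
```

{"op": "apply_moves", "data": {"moves": [{"jaw":0,"offset":[0,0,0],"rot":[0,0,0]},{"jaw":0,"offset":[0,0,0],"rot":[0,0,0]},{"jaw":0,"offset":[0,0,0],"rot":[0,0,0]},{"jaw":0,"offset":[0,0,0],"rot":[0,0,0]},{"jaw":0,"offset":[0,0,0],"rot":[0,0,0]}]}}

```text
time_s: 8.55
eef_pos: [0.6384, -0.1323, 0.0107]
eef_rot: [-0.0, 0.707, 0.707, -0.0]
wrist_force: [-5.2, 1.1, 5.3]
opening: 0.095
grasp_force: 61.4
```

{"op": "apply_moves", "data": {"moves": [{"jaw":0,"offset":[3,-0.5,0],"rot":[0,0,0]},{"jaw":0,"offset":[6,0,0],"rot":[0,0,0]},{"jaw":0,"offset":[9,0,0],"rot":[0,0,0]},{"jaw":0,"offset":[9,0,0],"rot":[0,0,0]},{"jaw":0,"offset":[9,0,0],"rot":[0,0,0]}]}}

```text
time_s: 9.18
eef_pos: [0.6387, -0.0976, 0.0108]
eef_rot: [0.001, 0.707, 0.707, -0.0]
wrist_force: [-2.7, -3.1, 1.5]
opening: 0.092
grasp_force: 61.0
```

{"op": "apply_moves", "data": {"moves": [{"jaw":0,"offset":[10,0,0],"rot":[0,0,0]},{"jaw":0,"offset":[10,0,0],"rot":[0,0,0]},{"jaw":0,"offset":[10,0,0],"rot":[0,0,0]},{"jaw":0,"offset":[10,0,0],"rot":[0,0,0]},{"jaw":0,"offset":[10,0,0],"rot":[0,0,0]}]}}

```text
time_s: 9.8
eef_pos: [0.6384, -0.0457, 0.0106]
eef_rot: [0.0, 0.707, 0.707, 0.0]
wrist_force: [-0.7, -3.4, 4.6]
opening: 0.093
grasp_force: 61.2
```

{"op": "apply_moves", "data": {"moves": [{"jaw":0,"offset":[12,0,0],"rot":[0,0,0]},{"jaw":0,"offset":[12,0,0],"rot":[0,0,0]},{"jaw":0,"offset":[12,0,0],"rot":[0,0,0]},{"jaw":0,"offset":[12,0,0],"rot":[0,0,0]},{"jaw":0,"offset":[12,0,0],"rot":[0,0,0]}]}}

```text
time_s: 10.42
eef_pos: [0.6382, 0.0145, 0.0105]
eef_rot: [0.0, 0.707, 0.707, 0.0]
wrist_force: [0.0, -4.1, 5.4]
opening: 0.095
grasp_force: 61.4
```

{"op": "apply_moves", "data": {"moves": [{"jaw":0,"offset":[9,0,0],"rot":[0,0,0]},{"jaw":0,"offset":[6,0,0],"rot":[0,0,0]},{"jaw":0,"offset":[3,0,0],"rot":[0,0,0]},{"jaw":0,"offset":[0,0,0],"rot":[0,0,0]},{"jaw":0,"offset":[0,0,0],"rot":[0,0,0]}]}}

```text
time_s: 11.05
eef_pos: [0.6381, 0.0328, 0.0105]
eef_rot: [-0.0, 0.707, 0.707, 0.0]
wrist_force: [-0.0, -2.0, 5.9]
opening: 0.09
grasp_force: 61.4
```

{"op": "apply_moves", "data": {"moves": [{"jaw":0.4,"offset":[0,0,0],"rot":[0,0,0]},{"jaw":0.4,"offset":[0,0,0],"rot":[0,0,0]},{"jaw":0.4,"offset":[0,0,0],"rot":[0,0,0]},{"jaw":0.7,"offset":[0,0,-20],"rot":[0,0,0]},{"jaw":1,"offset":[0,0,-40],"rot":[0,0,0]}]}}

```text
time_s: 11.68
eef_pos: [0.6366, 0.0319, 0.0701]
eef_rot: [-0.002, 0.707, 0.707, -0.001]
wrist_force: [1.2, 0.7, -0.1]
opening: 0.81
grasp_force: 0.0
```

{"op": "apply_moves", "data": {"moves": [{"jaw":1,"offset":[0,-20,-40],"rot":[0,0,0]},{"jaw":1,"offset":[0,-50,-20],"rot":[0,0,0]},{"jaw":1,"offset":[0,-60,0],"rot":[0,0,0]},{"jaw":1,"offset":[0,-60,0],"rot":[0,0,0]},{"jaw":1,"offset":[0,0,0],"rot":[0,0,0]}]}}

```text
time_s: 12.3
eef_pos: [0.4427, 0.0326, 0.1298]
eef_rot: [-0.002, 0.707, 0.707, -0.001]
wrist_force: [-0.2, -0.1, 0.4]
opening: 0.996
grasp_force: 0.0
```

Run:
```python
from h import *
s=ctrl.get_obs();print(s['eef_pos'],s['time_s'])
t=[]
for n in('scene','top'):
    im,d=shot(n);np.save(n+'1d.npy',d);W=cloud(n,d)
    t.append(cv2.resize(im[140:240,170:300] if n=='scene' else im[140:250,130:310],(600,290),interpolation=2))
    for q in('carrier','carrier_pull'):
      for r in ctrl.outline_of(n,q)[:2]: print(n,q,r['score'],np.round(r['position']),np.round(np.nanmedian(W[r['region']],0),3))
    def f(nm,x,y,z):
        with np.errstate(all='ignore'): m=(W[...,0]>x[0])&(W[...,0]<x[1])&(W[...,1]>y[0])&(W[...,1]<y[1])&(W[...,2]>z[0])&(W[...,2]<z[1])
        p=W[m]
        if len(p)<5: print(nm,len(p));return
        r=cv2.minAreaRect((p[:,:2]*1000).astype(np.float32));print(nm,len(p),np.round(r[0],1),np.round(r[1],1),round(r[2],2),'z',np.round(np.median(p[:,2]),4))
    f('carrier',(.57,.70),(-.17,.0),(.012,.05));f('rim',(.57,.70),(-.17,.0),(.028,.05))
    f('stem',(.6,.67),(.01,.04),(.012,.03));f('cross',(.6,.67),(.046,.075),(.01,.03));f('coupon',(.613,.66),(-.13,-.04),(.015,.028))
save(np.vstack(t),'s5.png')
```

```text
[0.44265627 0.03260482 0.12977657] 12.3
scene carrier 0.7 [246. 201.] [ 0.628 -0.034  0.019]
scene carrier_pull 0.44 [227. 214.] [0.637 0.029 0.016]
carrier 619 [636.7 -72. ] [142.1  68.4] 89.59 z 0.0212
rim 59 [637.8 -73.1] [134.  63.] 89.79 z 0.0297
stem 29 [635.7  24.5] [11.8 27.1] 9.24 z 0.0162
cross 39 [638.5  52.9] [39.8 12.7] 3.85 z 0.0164
coupon 217 [637.6 -85.4] [87.7 44.2] 89.25 z 0.0211
top carrier 0.82 [243. 179.] [ 0.633 -0.023  0.018]
top carrier 0.64 [309. 208.] [ 0.527 -0.253  0.044]
top carrier_pull 0.47 [230. 178.] [0.636 0.032 0.021]
carrier 614 [635.7 -73.4] [ 65.6 144.9] 0.53 z 0.024
rim 112 [637.2 -76.5] [128.2  62.4] 89.73 z 0.0309
stem 25 [636.5  25. ] [ 8.  29.8] 0.55 z 0.0203
cross 23 [636.7  50.7] [38.7  7.9] 0.56 z 0.0208
coupon 275 [636.1 -85.7] [45.9 88.5] 0.14 z 0.0241
```

View pics/s5.png

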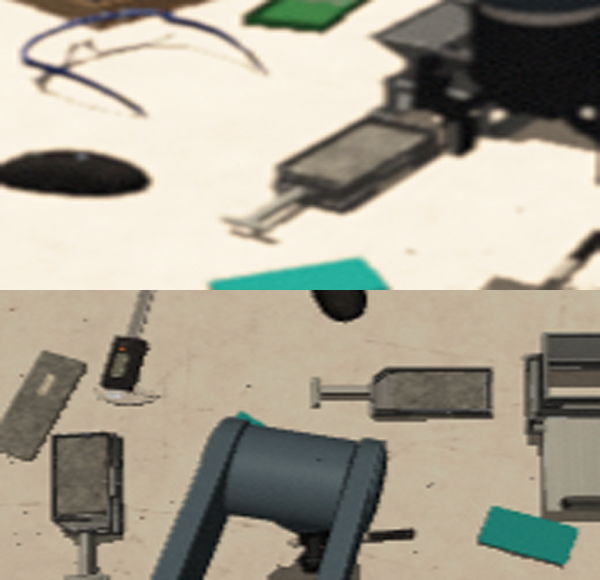

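The picture shows the carrier clear of the hopper at top px (243,179), coupon in its pocket, clipped corner at far left. The stack's clipped corner is near-left, beside its pull. So the carrier must turn +90° about the vertical.

Run:
```python
from h import *
plan((.6375,-.0755,.07),90,5,1)
for n in('scene','top'):
  for k in(0,1):
    W=cloud(n,np.load(n+f'{k}d.npy'))
    def f(nm,x,y,z):
        with np.errstate(all='ignore'): m=(W[...,0]>x[0])&(W[...,0]<x[1])&(W[...,1]>y[0])&(W[...,1]<y[1])&(W[...,2]>z[0])&(W[...,2]<z[1])
        p=W[m]
        if len(p)<5: print(nm,len(p));return
        r=cv2.minAreaRect((p[:,:2]*1000).astype(np.float32));print(n,k,nm,len(p),np.round(r[0],1),np.round(r[1],1),round(r[2],2),'z',np.round(np.median(p[:,2]),4))
    f('rim',(.38,.6),(.22,.36),(.052,.07));f('body',(.41,.6),(.22,.36),(.036,.07));f('stem',(.372,.395),(.22,.36),(.036,.056));f('cross',(.30,.362),(.22,.36),(.033,.056))
    f('pullall',(.30,.39),(.22,.36),(.033,.056));f('coupon',(.44,.53),(.27,.31),(.038,.05))
```

```text
now [0.4497 0.0313 0.1311] rotvec [0.11 0.02 0.04] t 12.6
{"jaw":1,"offset":[-21.4, 37.5, 12.3],"rot":[0.02, 0.0, 0.01]}
{"jaw":1,"offset":[-21.4, 37.5, 12.3],"rot":[0.02, 0.0, 0.01]}
{"jaw":1,"offset":[-21.4, 37.5, 12.3],"rot":[0.02, 0.0, 0.01]}
{"jaw":1,"offset":[-21.4, 37.5, 12.3],"rot":[0.02, 0.0, 0.01]}
{"jaw":1,"offset":[-21.4, 37.6, 12.2],"rot":[0.02, 0.0, 0.01]}
scene 0 rim 157 [504.8 296.8] [131.4  64.1] 3.49 z 0.054
scene 0 body 1430 [490.3 297.6] [160.4  67.9] 3.56 z 0.0456
scene 0 stem 88 [383.9 289.3] [22.3 40.6] 0.21 z 0.0411
cross 0
scene 0 pullall 83 [381.4 289.6] [17.5 40.4] 4.01 z 0.0408
scene 0 coupon 420 [484.9 289.9] [39.8 89.3] 89.95 z 0.0455
scene 1 rim 152 [504.7 297.6] [131.3  64.7] 3.36 z 0.054
scene 1 body 1433 [490.4 297.5] [161.1  66.5] 3.63 z 0.0457
scene 1 stem 88 [376.7 289.9] [31.3 27.9] 46.89 z 0.0413
cross 0
scene 1 pullall 83 [381.5 289.9] [17.2 39.8] 5.32 z 0.0411
scene 1 coupon 420 [485.  290.2] [39.6 89.7] 89.28 z 0.0455
top 0 rim 128 [482.7 292.7] [173.8  61.5] 3.27 z 0.0547
top 0 body 702 [490.6 292.7] [160.8  64.9] 2.28 z 0.0484
top 0 stem 45 [383.  287.2] [20.9 38.3] 0.93 z 0.0439
cross 0
top 0 pullall 39 [381.2 287.2] [17.2 38.3] 1.93 z 0.0439
top 0 coupon 170 [484.7 289.9] [85.4 38.8] 0.48 z 0.0473
top 1 rim 121 [504.6 293. ] [130.   63.8] 2.96 z 0.0553
top 1 body 707 [490.6 292.3] [160.7  65. ] 3.27 z 0.0479
top 1 stem 45 [383.1 286.7] [20.8 38.5] 0.59 z 0.0444
cross 0
top 1 pullall 41 [381.2 286.8] [17.1 38.5] 1.46 z 0.0445
top 1 coupon 172 [484.5 290.3] [39.2 85.7] 89.89 z 0.0471
```

{"op": "apply_moves", "data": {"moves": [{"jaw":1,"offset":[-27,47,5],"rot":[0,0,0]},{"jaw":1,"offset":[-27,47,5],"rot":[0,0,0]},{"jaw":1,"offset":[-27,47,5],"rot":[0,0,0]},{"jaw":1,"offset":[-26,46.5,10],"rot":[0,0,0]},{"jaw":1,"offset":[0,0,36],"rot":[0,0,0]}]}}

```text
time_s: 13.22
eef_pos: [0.6417, -0.0787, 0.0709]
eef_rot: [0.004, 0.707, 0.707, 0.002]
wrist_force: [0.1, 0.0, -0.3]
opening: 1.0
grasp_force: 0.0
```

```bash
python3 -c "
from h import *
plan((.6375,-.0755,-.004),90,5,1)"
```

```text
now [ 0.6417 -0.0787  0.0709] rotvec [ 0.45  0.15 -0.06] t 13.225
{"jaw":1,"offset":[0.7, -1.0, 15.0],"rot":[0.09, 0.03, -0.01]}
{"jaw":1,"offset":[0.7, -0.9, 15.0],"rot":[0.09, 0.03, -0.01]}
{"jaw":1,"offset":[0.7, -0.9, 15.0],"rot":[0.09, 0.03, -0.01]}
{"jaw":1,"offset":[0.7, -0.9, 15.0],"rot":[0.09, 0.03, -0.01]}
{"jaw":1,"offset":[0.6, -0.9, 15.0],"rot":[0.09, 0.03, -0.01]}
```

{"op": "apply_moves", "data": {"moves": [{"jaw":1,"offset":[0,0,12],"rot":[0,0,0]},{"jaw":1,"offset":[0,0,12],"rot":[0,0,0]},{"jaw":1,"offset":[0,0,12],"rot":[0,0,0]},{"jaw":1,"offset":[0,0,6],"rot":[0,0,0]},{"jaw":1,"offset":[0,0,0],"rot":[0,0,0]}]}}

```text
time_s: 13.85
eef_pos: [0.6355, -0.0751, 0.0273]
eef_rot: [-0.0, 0.707, 0.707, -0.0]
wrist_force: [0.2, 1.3, 0.1]
opening: 1.002
grasp_force: 0.0
```

{"op": "apply_moves", "data": {"moves": [{"jaw":1,"offset":[0,2,10],"rot":[0,0,0]},{"jaw":1,"offset":[0,0,10],"rot":[0,0,0]},{"jaw":1,"offset":[0,0,8],"rot":[0,0,0]},{"jaw":1,"offset":[0,0,3],"rot":[0,0,0]},{"jaw":1,"offset":[0,0,0],"rot":[0,0,0]}]}}

```text
time_s: 14.48
eef_pos: [0.6374, -0.0752, -0.0041]
eef_rot: [-0.0, 0.707, 0.707, -0.0]
wrist_force: [-0.2, -0.4, -0.6]
opening: 1.0
grasp_force: 0.0
```

{"op": "apply_moves", "data": {"moves": [{"jaw":0.6,"offset":[0,0,0],"rot":[0,0,0]},{"jaw":0.6,"offset":[0,0,0],"rot":[0,0,0]},{"jaw":0.6,"offset":[0,0,0],"rot":[0,0,0]},{"jaw":0.6,"offset":[0,0,0],"rot":[0,0,0]},{"jaw":0.6,"offset":[0,0,0],"rot":[0,0,0]}]}}

```text
time_s: 15.1
eef_pos: [0.6383, -0.0755, -0.0029]
eef_rot: [0.001, 0.707, 0.707, 0.0]
wrist_force: [-1.2, 0.5, 4.6]
opening: 0.768
grasp_force: 67.9
```

{"op": "apply_moves", "data": {"moves": [{"jaw":0.6,"offset":[0,0,-5],"rot":[0,0,0]},{"jaw":0.6,"offset":[0,0,-15],"rot":[0,0,0]},{"jaw":0.6,"offset":[0,0,-25],"rot":[0,0,0]},{"jaw":0.6,"offset":[0,0,-30],"rot":[0,0,0]},{"jaw":0.6,"offset":[0,0,-20],"rot":[0,0,0]}]}}

```text
time_s: 15.72
eef_pos: [0.6381, -0.0754, 0.0933]
eef_rot: [0.001, 0.707, 0.707, 0.0]
wrist_force: [0.6, 0.1, -2.7]
opening: 0.769
grasp_force: 67.6
```

```bash
python3 -c "
from h import *
print(ctrl.get_obs()['opening'],ctrl.get_obs()['wrist_force'])
plan((.5047,.295,.105),183.5,15,.6)"
```

```text
0.7694048168874837 [ 0.57739635  0.05873646 -2.74790387]
now [ 0.6381 -0.0754  0.0933] rotvec [ 4.000e-02  9.000e-02 -9.345e+01] t 15.725
{"jaw":0.6,"offset":[24.7, -8.9, -0.8],"rot":[0.0, 0.01, -6.23]}
{"jaw":0.6,"offset":[25.5, -6.1, -0.8],"rot":[0.0, 0.01, -6.23]}
{"jaw":0.6,"offset":[26.0, -3.3, -0.8],"rot":[0.0, 0.01, -6.23]}
{"jaw":0.6,"offset":[26.2, -0.5, -0.8],"rot":[0.0, 0.01, -6.23]}
{"jaw":0.6,"offset":[26.1, 2.4, -0.8],"rot":[0.0, 0.01, -6.23]}
{"jaw":0.6,"offset":[25.7, 5.2, -0.8],"rot":[0.0, 0.01, -6.23]}
{"jaw":0.6,"offset":[25.0, 7.9, -0.8],"rot":[0.0, 0.01, -6.23]}
{"jaw":0.6,"offset":[24.0, 10.6, -0.8],"rot":[0.0, 0.01, -6.23]}
{"jaw":0.6,"offset":[22.7, 13.2, -0.8],"rot":[0.0, 0.01, -6.23]}
{"jaw":0.6,"offset":[21.1, 15.5, -0.8],"rot":[0.0, 0.01, -6.23]}
{"jaw":0.6,"offset":[19.3, 17.7, -0.8],"rot":[0.0, 0.01, -6.23]}
{"jaw":0.6,"offset":[17.3, 19.7, -0.8],"rot":[0.0, 0.01, -6.23]}
{"jaw":0.6,"offset":[15.1, 21.5, -0.8],"rot":[0.0, 0.01, -6.23]}
{"jaw":0.6,"offset":[12.6, 23.0, -0.8],"rot":[0.0, 0.01, -6.23]}
{"jaw":0.6,"offset":[10.1, 24.2, -0.8],"rot":[0.0, 0.01, -6.23]}
```

{"op": "apply_moves", "data": {"moves": [{"jaw":0.6,"offset":[24.7,-8.9,-0.8],"rot":[0,0,-6.2]},{"jaw":0.6,"offset":[25.5,-6.1,-0.8],"rot":[0,0,-6.2]},{"jaw":0.6,"offset":[26,-3.3,-0.8],"rot":[0,0,-6.2]},{"jaw":0.6,"offset":[26.2,-0.5,-0.8],"rot":[0,0,-6.2]},{"jaw":0.6,"offset":[26.1,2.4,-0.8],"rot":[0,0,-6.2]}]}}

```text
time_s: 16.35
eef_pos: [0.5927, 0.049, 0.0955]
eef_rot: [-0.0, 0.491, 0.871, -0.0]
wrist_force: [0.7, -0.5, -3.6]
opening: 0.769
grasp_force: 67.5
```

{"op": "apply_moves", "data": {"moves": [{"jaw":0.6,"offset":[25.7,5.2,-0.8],"rot":[0,0,-6.2]},{"jaw":0.6,"offset":[25,7.9,-0.8],"rot":[0,0,-6.2]},{"jaw":0.6,"offset":[24,10.6,-0.8],"rot":[0,0,-6.2]},{"jaw":0.6,"offset":[22.7,13.2,-0.8],"rot":[0,0,-6.2]},{"jaw":0.6,"offset":[21.1,15.5,-0.8],"rot":[0,0,-6.2]}]}}

```text
time_s: 16.98
eef_pos: [0.5488, 0.1724, 0.0995]
eef_rot: [-0.0, 0.24, 0.971, -0.0]
wrist_force: [-0.1, -0.2, -2.1]
opening: 0.77
grasp_force: 67.5
```

{"op": "apply_moves", "data": {"moves": [{"jaw":0.6,"offset":[19.3,17.7,-0.8],"rot":[0,0,-6.2]},{"jaw":0.6,"offset":[17.3,19.7,-0.8],"rot":[0,0,-6.2]},{"jaw":0.6,"offset":[15.1,21.5,-0.8],"rot":[0,0,-6.2]},{"jaw":0.6,"offset":[12.6,23,-0.8],"rot":[0,0,-6.2]},{"jaw":0.6,"offset":[10.1,24.2,-0.8],"rot":[0,0,-6.2]}]}}

```text
time_s: 17.6
eef_pos: [0.5051, 0.296, 0.1035]
eef_rot: [-0.0, -0.028, 1.0, -0.0]
wrist_force: [-0.0, -0.1, -3.9]
opening: 0.77
grasp_force: 67.5
```

```bash
python3 -c "
from h import *
plan((.5047,.295,.083),183.5,5,.6)"
```

```text
now [0.5051 0.296  0.1035] rotvec [-0.01 -0.02 -0.25] t 17.6
{"jaw":0.6,"offset":[0.1, -0.2, 4.1],"rot":[-0.0, -0.0, -0.05]}
{"jaw":0.6,"offset":[0.1, -0.2, 4.1],"rot":[-0.0, -0.0, -0.05]}
{"jaw":0.6,"offset":[0.1, -0.2, 4.1],"rot":[-0.0, -0.0, -0.05]}
{"jaw":0.6,"offset":[0.1, -0.2, 4.1],"rot":[-0.0, -0.0, -0.05]}
{"jaw":0.6,"offset":[0.1, -0.2, 4.1],"rot":[-0.0, -0.0, -0.05]}
```

{"op": "apply_moves", "data": {"moves": [{"jaw":0.6,"offset":[0,0,4],"rot":[0,0,-0.2]},{"jaw":0.6,"offset":[0,0,6],"rot":[0,0,0]},{"jaw":0.6,"offset":[0,0,6],"rot":[0,0,0]},{"jaw":0.6,"offset":[0,0,4],"rot":[0,0,0]},{"jaw":0.6,"offset":[0,0,0],"rot":[0,0,0]}]}}

```text
time_s: 18.23
eef_pos: [0.5055, 0.2947, 0.0827]
eef_rot: [-0.001, -0.028, 1.0, -0.0]
wrist_force: [-0.3, -0.2, -2.4]
opening: 0.769
grasp_force: 67.6
```

Run:
```python
from h import *
plan((.5047,.295,.083),183.5,5,.6)
def rect(W,n,nm,x,y,z):
    with np.errstate(all='ignore'): m=(W[...,0]>x[0])&(W[...,0]<x[1])&(W[...,1]>y[0])&(W[...,1]<y[1])&(W[...,2]>z[0])&(W[...,2]<z[1])
    p=W[m]
    if len(p)<5: print(nm,len(p));return
    r=cv2.minAreaRect((p[:,:2]*1000).astype(np.float32));print(n,nm,len(p),np.round(r[0],1),np.round(r[1],1),round(r[2],2),'z',np.round(np.median(p[:,2]),4), 'x',np.round(np.percentile(p[:,0],[3,97])*1000,1),'y',np.round(np.percentile(p[:,1],[3,97])*1000,1))
for n in('scene','top'):
    im,d=shot(n);np.save(n+'2d.npy',d)
    if n=='scene': save(cv2.resize(im[210:340,150:310],(800,600),interpolation=2),'s6.png')
    for k in(1,2):
        W=cloud(n,np.load(n+f'{k}d.npy'));o=.062 if k==2 else 0
        rect(W,n,f'cross{k}',(.36,.389),(.22,.36),(.033+o,.05+o))
        rect(W,n,f'stem{k}',(.392,.425),(.27,.31),(.035+o,.052+o))
        rect(W,n,f'rim{k}',(.42,.6),(.22,.36),(.050+o,.064+o))
        rect(W,n,f'farend{k}',(.53,.6),(.22,.36),(.03+o,.064+o))
        rect(W,n,f'body{k}',(.42,.6),(.22,.36),(.035+o,.064+o))
```

```text
now [0.5055 0.2947 0.0827] rotvec [-0.02 -0.06 -0.31] t 18.225
{"jaw":0.6,"offset":[0.2, 0.1, -0.1],"rot":[-0.0, -0.01, -0.06]}
{"jaw":0.6,"offset":[0.2, 0.1, -0.1],"rot":[-0.0, -0.01, -0.06]}
{"jaw":0.6,"offset":[0.2, 0.1, -0.1],"rot":[-0.0, -0.01, -0.06]}
{"jaw":0.6,"offset":[0.2, 0.1, -0.1],"rot":[-0.0, -0.01, -0.06]}
{"jaw":0.6,"offset":[0.2, 0.1, -0.1],"rot":[-0.0, -0.01, -0.06]}
scene cross1 81 [381.  289.9] [16.2 39.8] 5.32 z 0.0411 x [372.2 388.3] y [272.9 307.2]
scene stem1 75 [408.6 291. ] [32.9 12.1] 2.39 z 0.0417 x [393.5 424.2] y [286.4 296.8]
scene rim1 232 [504.8 297.6] [131.6  64.7] 3.36 z 0.0531 x [440.  570.1] y [264.  330.3]
scene farend1 470 [550.6 301.1] [42.2 66.2] 1.05 z 0.0457 x [530.9 570.5] y [269.4 332.1]
scene body1 1437 [495.6 297.8] [150.6  66.5] 3.63 z 0.0457 x [437.  569.1] y [265.2 330.3]
scene cross2 73 [382.5 292.2] [11.5 39.1] 2.1 z 0.1029 x [376.5 386.9] y [273.8 309.8]
scene stem2 77 [408.5 292.5] [33.  10.3] 4.51 z 0.1037 x [392.5 424.1] y [287.4 298.1]
scene rim2 235 [508.9 297.7] [131.1  95.2] 3.4 z 0.1154 x [444.3 573.4] y [259.6 343.1]
scene
[... 262 characters left out ...]
top stem1 39 [409.  288.8] [32.4 11.8] 5.58 z 0.044 x [393.3 424.9] y [282.6 294.3]
top rim1 216 [498.7 292.6] [142.2  63.9] 3.75 z 0.0523 x [440.8 569. ] y [261.6 326.1]
top farend1 232 [550.2 295.8] [42.1 64.8] 2.46 z 0.0483 x [530.6 569.4] y [264.8 327.6]
top body1 716 [495.9 292.6] [150.2  65. ] 3.27 z 0.0478 x [435.5 568.1] y [261.1 325. ]
top cross2 10 [383.  275.6] [ 6.8 12.8] 2.05 z 0.1064 x [379.5 385.5] y [269.4 281.2]
stem2 0
top rim2 98 [511.1 274.7] [133.3  42. ] 9.52 z 0.1151 x [444.7 573.9] y [262.5 301. ]
top farend2 150 [552.  283.8] [49.  43.6] 8.62 z 0.1102 x [534.7 574.1] y [265.2 304.2]
top body2 294 [508.3 275. ] [138.   48.5] 8.33 z 0.11 x [444.6 573.4] y [261.3 301.6]
```

View pics/s6.png

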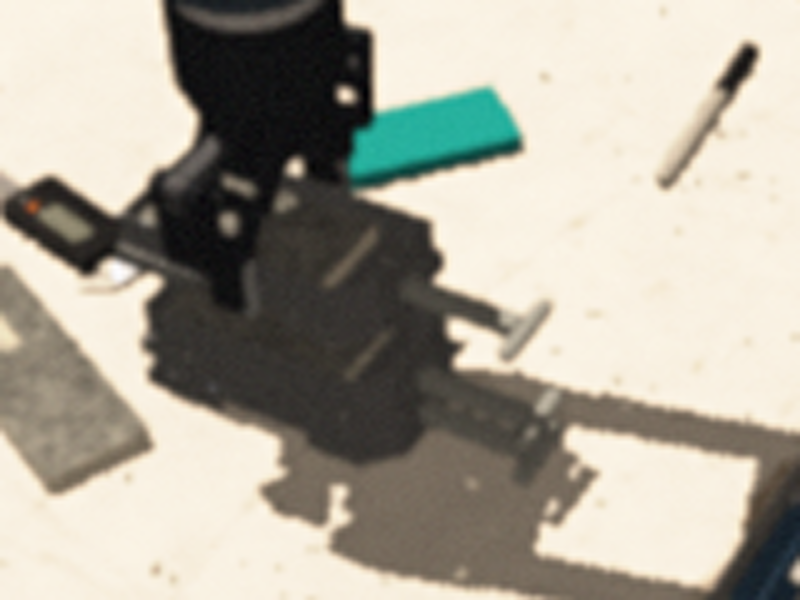

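The crop shows the held carrier level above the stack, both pulls on the same side and clipped corners aligned. It sits about 4 mm too far in +x and about 1 mm in +y. Correcting and going lower.

{"op": "apply_moves", "data": {"moves": [{"jaw":0.6,"offset":[2,-0.4,4],"rot":[0,0,-0.2]},{"jaw":0.6,"offset":[1.8,-0.4,6],"rot":[0,0,0]},{"jaw":0.6,"offset":[0,0,6],"rot":[0,0,0]},{"jaw":0.6,"offset":[0,0,5],"rot":[0,0,0]},{"jaw":0.6,"offset":[0,0,0],"rot":[0,0,0]}]}}

```text
time_s: 18.95
eef_pos: [0.5015, 0.2941, 0.0616]
eef_rot: [-0.001, -0.03, 1.0, -0.0]
wrist_force: [-0.4, -0.4, -2.7]
opening: 0.773
grasp_force: 67.6
```

```bash
cat > m.py <<'E'
from h import *
import sys
plan((.5017,.294,.061),183.4,5,.6)
o=float(sys.argv[1])
def g(W,x,y,z):
    with np.errstate(all='ignore'): m=(W[...,0]>x[0])&(W[...,0]<x[1])&(W[...,1]>y[0])&(W[...,1]<y[1])&(W[...,2]>z[0])&(W[...,2]<z[1])
    return W[m]*1000
for n in('scene','top'):
    im,d=shot(n);np.save(n+'3d.npy',d)
    for k in(1,3):
        W=cloud(n,np.load(n+f'{k}d.npy'));s=o if k==3 else 0
        r=g(W,(.40,.6),(.22,.36),(.050+s,.064+s));c=g(W,(.34,.395),(.22,.36),(.037+s,.056+s));t=g(W,(.395,.425),(.27,.31),(.035+s,.052+s));f=g(W,(.535,.6),(.22,.36),(.03+s,.064+s))
        P=lambda a,i:np.round(np.percentile(a[:,i],[3,97]),1) if len(a)>4 else None
        print(n,k,'rimx',P(r,0),'crossx',P(c,0),'crossy',P(c,1),'stemy',P(t,1),'fary',P(f,1),'farz',np.round(np.median(f[:,2]),1),'yaw',np.round(cv2.minAreaRect(r[:,:2].astype(np.float32))[2],2), 'stemz',np.round(np.median(t[:,2]),1) if len(t) else 0,'crossz',np.round(np.median(c[:,2]),1) if len(c) else 0)
E
python3 m.py .040
```

```text
now [0.5015 0.2941 0.0616] rotvec [-0.02 -0.06  0.05] t 18.95
{"jaw":0.6,"offset":[-0.0, -0.0, 0.1],"rot":[-0.0, -0.01, 0.01]}
{"jaw":0.6,"offset":[-0.0, -0.0, 0.1],"rot":[-0.0, -0.01, 0.01]}
{"jaw":0.6,"offset":[-0.0, -0.0, 0.1],"rot":[-0.0, -0.01, 0.01]}
{"jaw":0.6,"offset":[-0.0, -0.0, 0.1],"rot":[-0.0, -0.01, 0.01]}
{"jaw":0.6,"offset":[-0.0, -0.0, 0.1],"rot":[-0.0, -0.01, 0.01]}
scene 1 rimx [440.  570.1] crossx [372.2 393.9] crossy [273.8 307.2] stemy [286.3 296.8] fary [269.5 332.4] farz 45.7 yaw 3.36 stemz 41.6 crossz 41.3
scene 3 rimx [440.1 569.4] crossx [373.1 393.4] crossy [274.4 308.2] stemy [286.3 297.7] fary [279.6 333.8] farz 86.3 yaw 2.11 stemz 82.1 crossz 82.1
top 1 rimx [440.7 569. ] crossx [372.6 393.4] crossy [268.5 302.1] stemy [283.4 294.4] fary [264.8 327.6] farz 48.3 yaw 3.75 stemz 44.7 crossz 44.4
top 3 rimx [442.3 569.8] crossx [374. 381.] crossy [268.  289.4] stemy None fary [264.7 303.2] farz 87.7 yaw 7.19 stemz 82.7 crossz 85.6
```

{"op": "apply_moves", "data": {"moves": [{"jaw":0.6,"offset":[0.5,-0.3,2],"rot":[0,0,0]},{"jaw":0.6,"offset":[0,0,2],"rot":[0,0,0]},{"jaw":0.6,"offset":[0,0,2],"rot":[0,0,0]},{"jaw":0.6,"offset":[0,0,2],"rot":[0,0,0]},{"jaw":0.6,"offset":[0,0,1.5],"rot":[0,0,0]}]}}

```text
time_s: 19.68
eef_pos: [0.5014, 0.2939, 0.0526]
eef_rot: [-0.0, -0.03, 1.0, -0.0]
wrist_force: [-0.7, -0.5, -3.1]
opening: 0.765
grasp_force: 67.6
```

{"op": "apply_moves", "data": {"moves": [{"jaw":0.6,"offset":[0,0,1],"rot":[0,0,0]},{"jaw":0.6,"offset":[0,0,1],"rot":[0,0,0]},{"jaw":0.6,"offset":[0,0,1],"rot":[0,0,0]},{"jaw":0.6,"offset":[0,0,1],"rot":[0,0,0]},{"jaw":0.6,"offset":[0,0,0],"rot":[0,0,0]}]}}

```text
time_s: 20.3
eef_pos: [0.5014, 0.2939, 0.0487]
eef_rot: [-0.0, -0.03, 1.0, -0.0]
wrist_force: [-0.8, 0.1, -2.6]
opening: 0.771
grasp_force: 67.6
```

{"op": "apply_moves", "data": {"moves": [{"jaw":0.6,"offset":[0,0,1],"rot":[0,0,0]},{"jaw":0.6,"offset":[0,0,1],"rot":[0,0,0]},{"jaw":0.6,"offset":[0,0,1],"rot":[0,0,0]},{"jaw":0.6,"offset":[0,0,0.5],"rot":[0,0,0]},{"jaw":0.6,"offset":[0,0,0],"rot":[0,0,0]}]}}

```text
time_s: 20.92
eef_pos: [0.5014, 0.2939, 0.0453]
eef_rot: [-0.0, -0.03, 1.0, 0.0]
wrist_force: [-0.1, 0.5, -3.2]
opening: 0.771
grasp_force: 67.7
```

{"op": "apply_moves", "data": {"moves": [{"jaw":0.6,"offset":[0,0,0.5],"rot":[0,0,0]},{"jaw":0.6,"offset":[0,0,0.5],"rot":[0,0,0]},{"jaw":0.6,"offset":[0,0,0.5],"rot":[0,0,0]},{"jaw":0.6,"offset":[0,0,0],"rot":[0,0,0]},{"jaw":0.6,"offset":[0,0,0],"rot":[0,0,0]}]}}

```text
time_s: 21.55
eef_pos: [0.5026, 0.2943, 0.045]
eef_rot: [0.001, -0.03, 1.0, 0.0]
wrist_force: [-0.5, -0.7, 5.8]
opening: 0.768
grasp_force: 68.7
```

```bash
python3 m.py .024; python3 -c "
from h import *
print(ctrl.get_obs()['wrist_force'],ctrl.get_obs()['torque'])"
```

```text
now [0.5026 0.2943 0.045 ] rotvec [0.04 0.14 0.05] t 21.55
{"jaw":0.6,"offset":[0.2, -0.0, -3.2],"rot":[0.01, 0.03, 0.01]}
{"jaw":0.6,"offset":[0.2, -0.0, -3.2],"rot":[0.01, 0.03, 0.01]}
{"jaw":0.6,"offset":[0.2, -0.1, -3.2],"rot":[0.01, 0.03, 0.01]}
{"jaw":0.6,"offset":[0.2, -0.1, -3.2],"rot":[0.01, 0.03, 0.01]}
{"jaw":0.6,"offset":[0.2, -0.1, -3.2],"rot":[0.01, 0.03, 0.01]}
scene 1 rimx [440.  570.1] crossx [372.2 393.9] crossy [273.8 307.2] stemy [286.3 296.8] fary [269.5 332.4] farz 45.7 yaw 3.36 stemz 41.6 crossz 41.3
scene 3 rimx [441.6 571.5] crossx [373.8 393. ] crossy [272.2 309.2] stemy [286.9 297.8] fary [275.8 333.1] farz 69.6 yaw 4.16 stemz 65.6 crossz 65.4
top 1 rimx [440.7 569. ] crossx [372.6 393.4] crossy [268.5 302.1] stemy [283.4 294.4] fary [264.8 327.6] farz 48.3 yaw 3.75 stemz 44.7 crossz 44.4
top 3 rimx [441.7 570.5] crossx [374.8 381.8] crossy [268.6 293.6] stemy None fary [265.3 301.6] farz 71.6 yaw 9.14 stemz 0 crossz 68.0
[-0.62548947  0.2913849   5.88320637] [-0.01063553  0.1283395  -0.02591108]
```

It made contact at the seated height, with camera heights 24 mm above the stack as expected. Releasing gently.

{"op": "apply_moves", "data": {"moves": [{"jaw":0.85,"offset":[0,0,0],"rot":[0,0,0]},{"jaw":1,"offset":[0,0,0],"rot":[0,0,0]},{"jaw":1,"offset":[0,0,0],"rot":[0,0,0]},{"jaw":1,"offset":[0,0,0],"rot":[0,0,0]},{"jaw":1,"offset":[0,0,0],"rot":[0,0,0]}]}}

```text
time_s: 22.28
eef_pos: [0.5014, 0.2939, 0.0437]
eef_rot: [-0.0, -0.03, 1.0, -0.0]
wrist_force: [-0.1, 0.5, -1.0]
opening: 1.001
grasp_force: 0.0
```

{"op": "apply_moves", "data": {"moves": [{"jaw":1,"offset":[0,0,-8],"rot":[0,0,0]},{"jaw":1,"offset":[0,0,-15],"rot":[0,0,0]},{"jaw":1,"offset":[0,0,-30],"rot":[0,0,0]},{"jaw":1,"offset":[0,0,-40],"rot":[0,0,0]},{"jaw":1,"offset":[0,0,-40],"rot":[0,0,0]}]}}

```text
time_s: 22.9
eef_pos: [0.5016, 0.294, 0.1793]
eef_rot: [0.001, -0.03, 1.0, 0.0]
wrist_force: [1.0, 1.0, 0.4]
opening: 1.0
grasp_force: 0.0
```

{"op": "apply_moves", "data": {"moves": [{"jaw":1,"offset":[0,-50,-10],"rot":[0,0,0]},{"jaw":1,"offset":[0,-60,0],"rot":[0,0,0]},{"jaw":1,"offset":[0,-60,0],"rot":[0,0,0]},{"jaw":1,"offset":[0,-40,0],"rot":[0,0,0]},{"jaw":1,"offset":[0,0,0],"rot":[0,0,0]}]}}

```text
time_s: 23.52
eef_pos: [0.5148, 0.0818, 0.1882]
eef_rot: [0.001, -0.028, 1.0, -0.0]
wrist_force: [-0.3, 0.8, 0.4]
opening: 1.002
grasp_force: 0.0
```

```bash
python3 m.py .024|tail -4
python3 - <<'E'
from h import *
im,d=shot('scene');a=cv2.resize(im[130:340,140:340],(560,588),interpolation=2);save(a,'s7.png')
for n in('scene','top'):
    W=cloud(n,np.load(n+'3d.npy')).reshape(-1,3)
    with np.errstate(all='ignore'): 
        p=W[(abs(W[:,0]-.505)<.08)&(abs(W[:,1]-.295)<.045)&(W[:,2]>.072)&(W[:,2]<.09)]
        lo=W[(abs(W[:,0]-.50)<.03)&(abs(W[:,1]-.295)<.018)&(W[:,2]>.055)]
        b=W[(W[:,0]>.45)&(W[:,0]<.57)&(W[:,1]>-.35)&(W[:,1]<-.15)&(W[:,2]>.062)&(W[:,2]<.085)]
    A=np.c_[p[:,:2]-p[:,:2].mean(0),np.ones(len(p))];print(n,'rim plane',np.linalg.lstsq(A,p[:,2],rcond=None)[0],len(p),'coupon',np.median(lo,0),'bar',np.median(b,0) if len(b) else None)
E
```

```text
scene 1 rimx [440.  570.1] crossx [372.2 393.9] crossy [273.8 307.2] stemy [286.3 296.8] fary [269.5 332.4] farz 45.7 yaw 3.36 stemz 41.6 crossz 41.3
scene 3 rimx [441.3 571.2] crossx [373.8 393.5] crossy [273.8 308.2] stemy [287.5 297.7] fary [269.7 332.4] farz 69.8 yaw 2.65 stemz 65.9 crossz 65.0
top 1 rimx [440.7 569. ] crossx [372.6 393.4] crossy [268.5 302.1] stemy [283.4 294.4] fary [264.8 327.6] farz 48.3 yaw 3.75 stemz 44.7 crossz 44.4
top 3 rimx [448.6 570.3] crossx [374.9 378.4] crossy [299.6 306.5] stemy None fary [278.8 327. ] farz 72.5 yaw 89.44 stemz 0 crossz 67.0
scene rim plane [-0.00023292 -0.0011681   0.07582349] 336 coupon [0.4986049  0.29516297 0.06964682] bar [ 0.4756891  -0.2431986   0.07202461]
top rim plane [-0.00267493  0.06269097  0.07532082] 248 coupon [0.50204849 0.29925536 0.07236887] bar [ 0.47708136 -0.25223368  0.07599018]
```

View pics/s7.png

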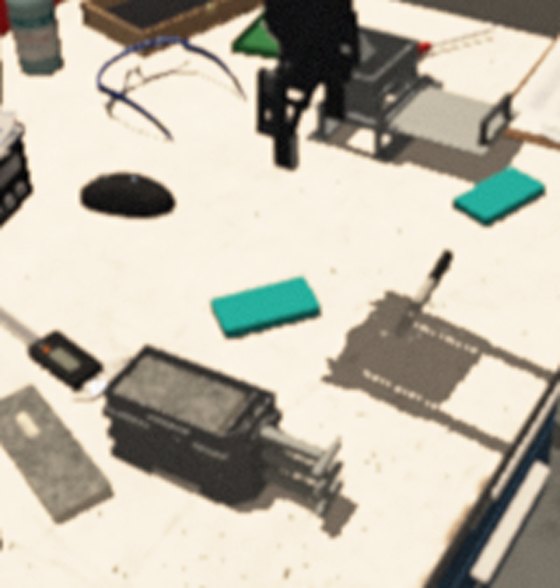

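The picture shows three carriers stacked level, with the new one at crop (195,395) and its coupon in the pocket. The rim is flat to within 0.1° and 24 mm higher than before. The gate is still out at crop (495,115).

```bash
python3 -c "
from h import *
print(ctrl.hand_in())"
```

```text
the job is handed in; nothing more can be done
None
```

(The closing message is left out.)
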